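# Close the workshop oven and start it

## Robot

A 7-joint arm with a two-finger parallel gripper is mounted at the origin on the work surface. World frame = base frame: x ahead of the robot, y to its left, z up, the work surface at z = 0. Lengths are in m, angles in rad, forces in N, time in s.
With the tool pointing down it reaches from about 0.4 to 0.85 m from the base axis. Payload 10.4 kg.
Tool frame: the origin (TCP) lies between the finger pads; the fingertips stand 19 mm ahead of it and the grasp point (between the pads) is the TCP (manip.tips_ahead is the distance from the TCP to the fingertips, in m); z points along the fingers, y is the line along which they close (so a half turn about z gives the same grasp; the last joint's range is limited). The gripper opens to 85 mm and grips with 20 to 120 N. Pads are 22 mm wide; open, the fingers measure 114 mm over their backs; the gripper's body (76 mm by 85 mm) begins 54 mm behind the grasp point. The pads swing forward as they close: fully open they stand 13 mm farther back than shut.
Start: joints at [1.238, 0.332, -0.065, 1.46, 0.022, 1.35, -0.088], TCP at [0.191, -0.595, 0.25] pointing down, gripper open.
Joint ranges: [-2.6, 2.6], [-0.5, 2.12], [-1.47, 1.34], [0.16, 2.42], [-1.27, 4.41], [0.06, 2.06], [-2.6, 2.6]. Speed limits (rad/s): [2.22, 2.22, 2.79, 2.79, 3.14, 3.14, 3.14].

## Interface

Orientations are given as a unit quaternion [x, y, z, w].
In Python, from workcell import manip, viewer gives the robot as it stands.
- The arm moves only by the tool arm_command, never from a script. Its argument "series" is text: rows parted by semicolons, each of 5 numbers parted by spaces: the closure, from 0 (fully open) to 1 (shut), then the shift along the tool's x, y, z normalised to -1 to 1, where 1 is 0.4 m, then the turn about the tool's z normalised to -1 to 1, where 1 is 180 degrees. In form: jaw tx ty tz spin; .... A call has exactly 10 rows; each row shifts and turns the commanded pose from where the row before left it, along the tool's axes as they then stand; what a row does not reach is not made up. A row lasts 1/8 s, in which the tool goes at most 62.5 mm and 10.7 degrees, less where a joint would pass 70% of its speed; a pose out of reach is approached as far as the arm can. A call with a number of a shift or a turn outside -1 to 1 is refused whole. A call with a gripper value outside its range is refused whole. The fingers move at their own pace and stop on an object; "newtons" is the grip in N (left out, the last holds). Time passes only in rows, so rows that do not move let the fingers close, or fill a call up. It gives the time, the measured TCP pose, the force, the opening and the grip force at its end, in the units of the state.
- manip.get_obs(): the state, without advancing time (a new reading comes with each control period).
- viewer.camera(name): name is "side" or "top" or "wrist"; returns a dict with "pixels" (420x560x3 uint8, red, green, blue), "intrinsics" (3x3 intrinsics, pixels), "D" ([k1, k2, p1, p2, k3] as OpenCV has them; the pictures are not rectified), "extrinsics" (4x4, takes a point from world to camera coordinates). Camera axes: x right, y up, looking along -z (the intrinsics and any distortion apply to the point x, -y, -z); pixel columns grow to the right and rows downward; lengths in m; the calibration is good to about 2 mm. A picture is of the moment at which its call begins. There is no depth.
- manip.hand_in(): hands the job in; it is judged then, once.
The state is a dict: "clock": time; "joint_pos": joint angles; "joint_velocities": joint speeds; "tau": joint torques, N m; "position": TCP position; "ee_rot": TCP orientation; "ft_force": force on the tool from outside, world axes, zero at the start; "torque": the same for the moment, N m; "grip_width": opening from 0.0 (shut) to 1.0 (fully open); "grasp_force": force on a finger pad.
Only numpy, scipy, OpenCV 4.12 (cv2) and the standard library are available. Lean on these libraries where they do the work, as an engineer would, in place of code of your own. Each camera call takes 0.05 s, during which the arm holds its last target. There are 200 camera calls.

## Task

The small bench oven is loaded but its door stands ajar. Push the door shut until it is fully home on its catch, then push the start plunger on top of the control housing all the way down for a moment and let it spring back up. Leave everything else on the bench where it stands.

Things in the scene. Friction and masses are not known exactly. Their poses are not given: they have to be found in the camera images.
- oven: Fixed bench oven, grey painted steel. Origin at table level under the middle of the chamber's front edge; x points to the oven's back (away from the robot), y to its left, z up. Chamber: 220 mm deep (x 0..220), 200 wide (y -100..100), top at z 220. Control housing joined to its left side: x 0..120, y 100..200, top at z 170; the black rotary knob on its front is not used.
- door (a joint): Angle (rad) of the steel door about its vertical hinge at the chamber's left front edge. 0 = shut, fully home; grows as the free edge swings towards the robot. It swings easily and stays where left. A sprung catch in the frame resists from about 0.09 rad (up to 7 N near the free edge), snaps over at about 0.04 and then holds the door at 0.
- door_hinge (a point): Point on the door's hinge line (oven x 0, y 100 mm) at the height of the door's top edge (z 212 mm). The door is 200 mm wide and spans z 25 to 212 mm; its outer face lies 18 mm in front of the hinge line, its inner face 2 mm.
- door_corner (a point): Top corner of the door's flat outer face at its free edge, 200 mm from the hinge line. Its x axis is normal to the door, pointing inwards; its y axis runs along the door towards the hinge. The face has a flush dark window and a black knob, 24 mm across, standing out 32 mm, 178 mm from the hinge at z 110 mm.
- plunger_top (a point): Centre of the top of the start plunger, a plain metal button 32 mm across in a dark collar 48 mm across, on top of the control housing; 26 mm above the housing's top when up. It moves with the plunger.
- plunger (a joint): How far the start plunger is pressed down, in m: 0 is up, 0.014 is the full stroke. Its spring pushes back with about 8 N at the bottom and lifts it again when let go.
- tin: Bystander: steel tin, 52 mm across, 60 mm high, standing in front of the control housing. Origin: centre of underside.
- dye_jar: Bystander: amber glass jar, 56 mm across, 75 mm high, standing on top of the oven towards its back. Origin: centre of underside.
- mug_a: Bystander: white mug with a handle, 80 mm across, 85 mm high. Origin: centre of underside.
- mug_b: Bystander: white cup, 74 mm across, 75 mm high. Origin: centre of underside.
- glue_jar: Bystander: clear glass jar with paper label, 64 mm across, 90 mm high. Origin: centre of underside.
- hammer: Bystander: hammer 280 mm long, lying along its x axis.
- disc: Bystander: grey grinding disc, 140 mm across, 22 mm thick, lying flat. Origin: centre of underside.
- hook: Bystander: forged iron scroll hook of 12 mm bar, about 110 mm long, lying flat along its x axis.

How it is judged:
On the way, in this order (a step that is already met when the one before it is completed fails the run):
1. the door is pushed shut and seated on its catch (under 0.018 rad) (value of joint door below 0.018 rad), for 0.2 s.
2. with the door seated, the start plunger is pushed down at least 11 of its 14 mm (value of joint door below 0.018 rad and value of joint plunger above 0.011 m), for 0.1 s.
At the end, for the whole second after the job is handed in: The door is seated on its catch (within 0.018 rad of fully shut) and the start plunger, having been pushed after the door was shut, is up again (within 3 mm) (value of joint door below 0.018 rad and value of joint plunger below 0.003 m); the robot touches nothing.
It fails at once if a bystander (tin, jars, mugs, hammer, disc, hook) is moved more than 30 mm from where it stood (distance of any of tin, dye_jar, mug_a, mug_b, glue_jar, hammer, disc, hook from where it was at the start of the episode above 0.03 m).
It also fails if it takes over 40 s, if anything falls off the work surface, if the arm or the gripper's body presses on something with over 40 N, if the wrist force passes 120 N, or if a joint passes its speed limit or range.

## Working session

There is one attempt and no reset: what is moved stays moved. The work goes in short steps, Python scripts to look and compute and a tool call to move; the robot and the scene stay as the last step left them, time stands still between calls to the robot, and variables do not carry over. Pictures are saved under pics/ and viewed, at most 10 in all, crops included, and the job is handed in when it is done.

Besides the shell and the picture viewer there is one more tool, called after "Emit:" as name(argument=value, ...) on one line, values as JSON. arm_command: Moves the arm, as the interface text tells. Scaled input: -1 to 1 covers 0.4 m each way for a shift and 180 degrees each way for a turn. Its arguments: {"type":"object","properties":{"series":{"type":"string"},"newtons":{"type":"number"}},"required":["series"]}

```bash
mkdir -p pics; cat > h.py <<'E'
import numpy as np,cv2
from workcell import manip,viewer
def snap(n,f):
    c=viewer.camera(n); cv2.imwrite(f'pics/{f}.png',c['pixels'][:,:,::-1])
    np.savez(f'pics/{f}.npz',K=c['intrinsics'],D=c['D'],E=c['extrinsics'],p=c['pixels']); return c
F=np.diag([1,-1,-1.])
def ray(f,uv):
    c=np.load(f'pics/{f}.npz'); E=c['E']; R=E[:3,:3]; o=-R.T@E[:3,3]
    x=cv2.undistortPoints(np.array(uv,float).reshape(-1,1,2),c['K'],c['D']).reshape(-1,2)
    d=np.c_[x,np.ones(len(x))]@F@R; return o,d
def atz(f,uv,z):
    o,d=ray(f,uv); z=np.broadcast_to(z,len(d)); return o+d*((z-o[2])/d[:,2])[:,None]
def proj(f,P):
    c=np.load(f'pics/{f}.npz'); E=c['E']; X=(np.array(P,float).reshape(-1,3)@E[:3,:3].T+E[:3,3])@F
    return cv2.projectPoints(X,np.zeros(3),np.zeros(3),c['K'],c['D'])[0].reshape(-1,2)
E
python3 - <<'E'
from h import *
for n in('top','side'):
    c=snap(n,n+'1'); print(n,c['extrinsics'].round(3).tolist(),c['intrinsics'].round(1).tolist(),c['D'])
o=manip.get_obs(); print(o['position'],o['ee_rot'],o['joint_pos'],o['clock'])
a=[cv2.imread(f'pics/{n}1.png') for n in('top','side')]
E
```

```text
top [[0.017, -1.0, -0.023, -0.014], [0.99, 0.014, 0.138, -0.557], [-0.138, -0.025, 0.99, -1.055], [0.0, 0.0, 0.0, 1.0]] [[410.9, 0.0, 275.0], [0.0, 410.9, 214.4], [0.0, 0.0, 1.0]] [0.03831571 0.         0.         0.         0.        ]
side [[-0.969, -0.246, -0.017, 0.563], [0.127, -0.556, 0.821, -0.197], [-0.212, 0.794, 0.57, -1.426], [0.0, 0.0, 0.0, 1.0]] [[488.5, 0.0, 274.4], [0.0, 488.5, 207.1], [0.0, 0.0, 1.0]] [-0.05881003  0.          0.          0.          0.        ]
[ 0.19043267 -0.59497792  0.24963162] [ 9.88026070e-01  1.54285880e-01 -1.19138770e-04 -5.81680607e-04] [ 1.23841758  0.33277573 -0.06468395  1.46082462  0.02159855  1.34987498
 -0.08847245] 0.1
```

View pics/top1.png

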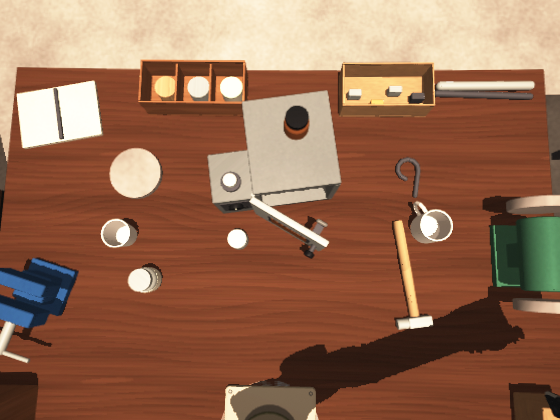

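View pics/side1.png

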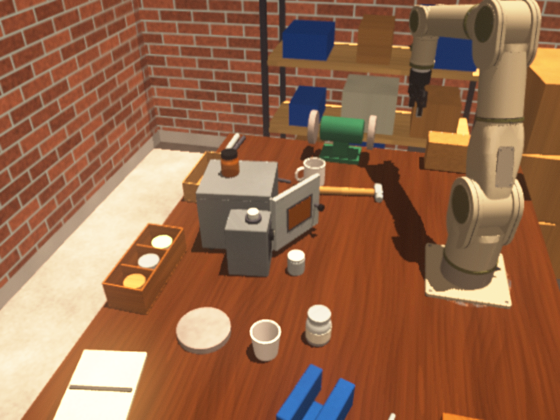

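The top view shows the oven chamber with corners near (243,103), (330,93) and (340,187). The plunger is near (230,181), the door top edge runs from about (252,200) to (327,243), and the tin is at (237,239). The side view shows the door ajar with its knob facing the robot. I'll enlarge both views around the oven.

```bash
python3 - <<'E'
import cv2
a=cv2.imread('pics/top1.png')[80:270,195:350]; cv2.imwrite('pics/tc.png',cv2.resize(a,None,fx=3.1,fy=3.1,interpolation=cv2.INTER_CUBIC))
a=cv2.imread('pics/side1.png')[140:290,180:340]; cv2.imwrite('pics/sc.png',cv2.resize(a,None,fx=4,fy=4,interpolation=cv2.INTER_CUBIC))
E
```

```text
(no output)
```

View pics/tc.png

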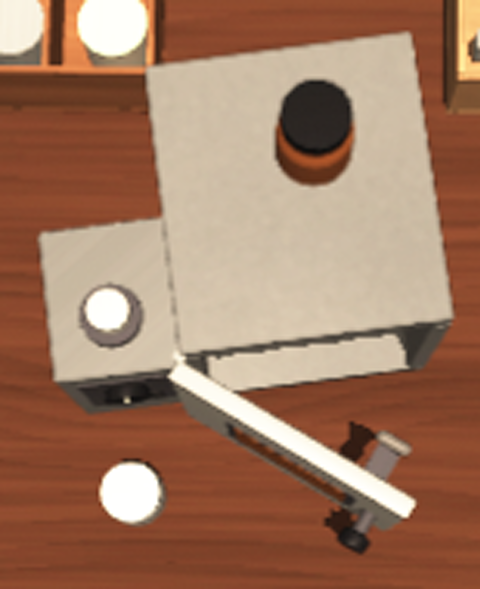

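View pics/sc.png

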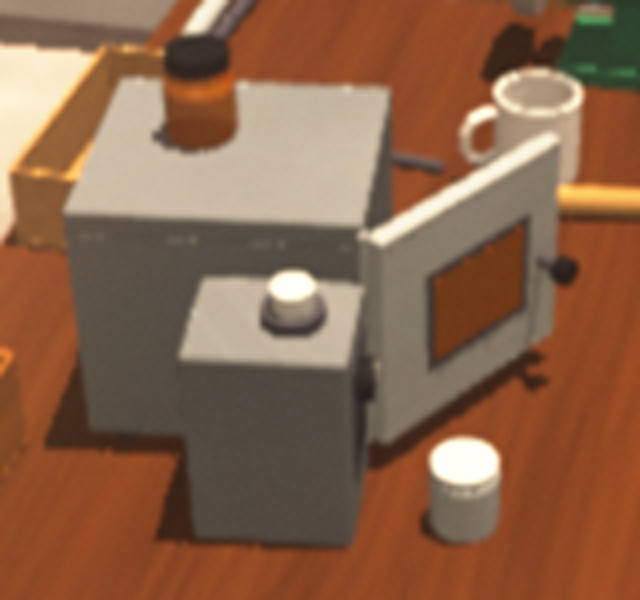

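The top crop shows:
- chamber top corners at (148,68), (411,33) and (452,318)
- housing corners at (40,234) and (57,380)
- plunger at (110,308)
- door free end at about (412,498)/(400,520)
- tin at (131,492)

The side crop shows chamber corners at (67,215), (392,88), (362,222) and (125,78), and the plunger at (293,285). Next I'll fit the oven pose and door angle to these.

```bash
cat > fit.py <<'E'
from h import *
from scipy.optimize import least_squares
t=lambda *p:np.array(p)/3.1+[195,80]-.34
s=lambda *p:np.array(p)/4+[180,140]-.4
def W(q,P):
    c,n=np.cos(q[2]),np.sin(q[2]); P=np.array(P,float); return np.c_[q[0]+c*P[:,0]-n*P[:,1],q[1]+n*P[:,0]+c*P[:,1],P[:,2]]
def door(th,u,v,z): # u along door from hinge, v outward
    return [-u*np.sin(th)-v*np.cos(th), .1-u*np.cos(th)+v*np.sin(th), z]
def pts(q):
    th=q[3]
    T=[[.22,.1,.22],[.22,-.1,.22],[0,-.1,.22],[.12,.2,.17],[0,.2,.17],door(th,.2,.018,.212),door(th,.2,.002,.212),[q[4],q[5],.196]]
    S=[[.22,.1,.22],[0,-.1,.22],[0,.1,.22],[.22,-.1,.22],[0,.2,.17],door(th,.2,.018,.212),[q[4],q[5],.196]]
    return W(q,T),W(q,S)
uT=np.array([t(148,68),t(411,33),t(452,318),t(40,234),t(57,380),t(401,520),t(413,500),t(108,307)])
uS=np.array([s(67,215),s(392,88),s(362,222),s(125,78),s(352,364),s(558,137),s(293,285)])
def res(q):
    a,b=pts(q); return np.r_[(proj('top1',a)-uT).ravel(),(proj('side1',b)-uS).ravel()]
r=least_squares(res,[.6,0,.1,.6,.06,.15],loss='soft_l1'); q=r.x
E
python3 - <<'E'
from fit import *
print(q.round(4)); print(res(q).reshape(-1,2).round(1).tolist())
th=q[3]
print('hinge,corner,knob,plunger',W(q,[[0,.1,.212],door(th,.2,.018,.212),door(th,.178,.05,.11),[q[4],q[5],.196],[0,-.1,0]]).round(4).tolist())
print('tin',atz('top1',[t(131,492)],.06), 'dye',atz('top1',[t(316,115)],.295))
o=manip.get_obs();print(o['position'])
E
```

```text
[ 0.5905 -0.0565  0.1371  0.6624  0.0463  0.1478]
[[-1.5, -0.9], [0.1, -0.4], [0.4, 0.9], [-1.4, -1.0], [-1.9, 1.1], [1.0, 0.1], [0.8, 0.4], [0.2, 0.3], [-1.2, -1.5], [0.4, -0.7], [0.5, 0.3], [-0.6, -0.9], [-0.9, 0.1], [1.6, -0.4], [-0.4, 0.3]]
hinge,corner,knob,plunger [[0.5768, 0.0426, 0.212], [0.461, -0.1214, 0.212], [0.4443, -0.0863, 0.11], [0.6162, 0.0962, 0.196], [0.6042, -0.1556, 0.0]]
tin [[0.49015549 0.09150232 0.06      ]] dye [[ 0.72833359 -0.05376618  0.295     ]]
[ 0.19043267 -0.59497792  0.24963162]
```

```bash
cat >> fit.py <<'E'
def O(P):
    c,n=np.cos(q[2]),np.sin(q[2]); d=np.array(P[:2])-q[:2]; return np.array([c*d[0]+n*d[1],-n*d[0]+c*d[1],P[2]])
def st():
    from scipy.spatial.transform import Rotation as R
    o=manip.get_obs(); x=R.from_quat(o['ee_rot']).as_matrix()[:,0]
    print('clk',o['clock'],'ovenTCP',O(o['position']).round(4),'x yaw rel',(np.arctan2(x[1],x[0])-q[2]).round(4),'F',np.round(o['ft_force'],1))
E
python3 - <<'E'
from fit import *
st(); th=q[3]
print('pre',np.round(door(th,.165,.06,.25),4))
for a in(.66,.5,.35,.2,.1,.05,0): print(a,np.round(door(a,.165,.018,.185),4))
w=W(q,[O(manip.get_obs()['position']),door(th,.165,.06,.25)]);
for k in np.linspace(0,1,7): p=w[0]*(1-k)+w[1]*k; print(p.round(3),np.hypot(p[0],p[1]).round(3))
for n,uv in(('hammerhead',(415,322)),('mug',(432,226))): print(n,atz('top1',[uv],.05).round(3))
E
```

```text
clk 0.1 ovenTCP [-0.4699 -0.4788  0.2496] x yaw rel 0.1727 F [ 0.8 -1.1 -0.7]
pre [-0.1488  0.0068  0.25  ]
0.66 [-0.1154 -0.0193  0.185 ]
0.5 [-0.0949 -0.0362  0.185 ]
0.35 [-0.0735 -0.0488  0.185 ]
0.2 [-0.0504 -0.0581  0.185 ]
0.1 [-0.0344 -0.0624  0.185 ]
0.05 [-0.0262 -0.0639  0.185 ]
0 [-0.018 -0.065  0.185]
[ 0.19  -0.595  0.25 ] 0.625
[ 0.232 -0.507  0.25 ] 0.558
[ 0.274 -0.42   0.25 ] 0.502
[ 0.316 -0.333  0.25 ] 0.459
[ 0.358 -0.245  0.25 ] 0.434
[ 0.4   -0.158  0.25 ] 0.43
[ 0.442 -0.07   0.25 ] 0.448
hammerhead [[ 0.289 -0.361  0.05 ]]
mug [[ 0.531 -0.412  0.05 ]]
```

Emit:
arm_command(series="1 0 0 0 0.055; 1 0.07 -0.11 0 0; 1 0.07 -0.11 0 0; 1 0.07 -0.11 0 0; 1 0.07 -0.11 0 0; 1 0.07 -0.11 0 0; 1 0.07 -0.11 0 0; 1 0.07 -0.11 0 0; 1 0.07 -0.11 0 0; 1 0 0 0 0", newtons=30)

```text
clock: 1.35
position: [0.3657, -0.2127, 0.2504]
ee_rot: [0.997, 0.072, 0.0, 0.0]
ft_force: [0.2, -0.9, 0.4]
grip_width: -0.002
grasp_force: 0.0
```

```bash
python3 -c "
from fit import *
st()"
```

```text
clk 1.35 ovenTCP [-0.244  -0.1241  0.2504] x yaw rel 0.0061 F [ 0.2 -0.9  0.4]
```

Emit:
arm_command(series="1 0.08 -0.11 0 0; 1 0.08 -0.11 0 0; 1 0.08 -0.11 0 0; 1 0 0 0.08 0; 1 0 0 0.08 0; 1 0 0 0 0; 1 0.025 0.025 0 0; 1 0.025 0.02 0 0; 1 0.025 0.02 0 0; 1 0 0 0 0")

```text
clock: 2.6
position: [0.4757, -0.0943, 0.1865]
ee_rot: [0.998, 0.068, 0.0, -0.0]
ft_force: [-1.0, 0.2, -0.6]
grip_width: 0.0
grasp_force: 0.0
```

```bash
python3 -c "
from fit import *
st();snap('top','top2')
a=cv2.imread('pics/top2.png')[130:290,180:380];cv2.imwrite('pics/t2c.png',cv2.resize(a,None,fx=3,fy=3,interpolation=cv2.INTER_CUBIC))"
```

```text
clk 2.6 ovenTCP [-0.1189 -0.0217  0.1865] x yaw rel -0.0007 F [-1.   0.2 -0.6]
```

View pics/t2c.png

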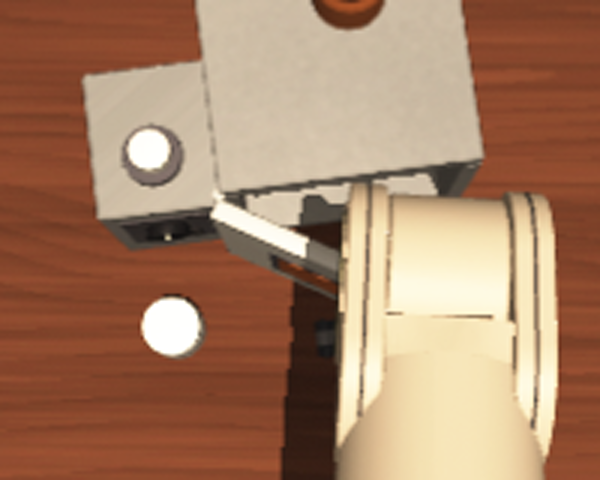

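The crop shows the fingers against the door. Its top edge now runs from (212,205) to (307,245), so it has started to close. The tin at (172,325) hasn't moved, so I'll keep pushing.

Emit:
arm_command(series="1 0.025 0.018 0 0; 1 0.025 0.016 0 0; 1 0.025 0.014 0 0; 1 0.025 0.012 0 0; 1 0.025 0.01 0 0; 1 0.025 0.008 0 0; 1 0.025 0.006 0 0; 1 0.025 0.004 0 0; 1 0 0 0 0; 1 0 0 0 0")

```text
clock: 3.9
position: [0.5589, -0.1174, 0.1862]
ee_rot: [0.998, 0.069, 0.0, -0.0]
ft_force: [0.0, 0.4, 0.4]
grip_width: -0.003
grasp_force: 0.0
```

```bash
python3 -c "
from fit import *
st()"
```

```text
clk 3.9 ovenTCP [-0.0397 -0.0561  0.1862] x yaw rel 0.0003 F [0.  0.4 0.4]
```

Emit:
arm_command(series="1 0.006 0.002 0 0; 1 0.006 0.002 0 0; 1 0.006 0.002 0 0; 1 0.006 0.002 0 0; 1 0.006 0.002 0 0; 1 0 0 0 0; 1 0 0 0 0; 1 0 0 0 0; 1 0 0 0 0; 1 0 0 0 0")

```text
clock: 5.15
position: [0.5691, -0.1212, 0.1854]
ee_rot: [0.998, 0.068, -0.003, 0.0]
ft_force: [-11.8, -1.4, 1.6]
grip_width: 0.0
grasp_force: 0.0
```

```bash
python3 -c "
from fit import *
st()"
```

```text
clk 5.15 ovenTCP [-0.03   -0.0612  0.1854] x yaw rel -0.0014 F [-11.8  -1.4   1.6]
```

Emit:
arm_command(series="1 0.005 0 0 0; 1 0 0 0 0; 1 0.005 0 0 0; 1 0 0 0 0; 1 0 0 0 0; 1 0 0 0 0; 1 0 0 0 0; 1 0 0 0 0; 1 0 0 0 0; 1 0 0 0 0")

```text
clock: 6.4
position: [0.5693, -0.1219, 0.1837]
ee_rot: [0.998, 0.067, -0.007, 0.001]
ft_force: [-29.3, -4.1, 2.8]
grip_width: 0.004
grasp_force: 0.0
```

```bash
python3 -c "
from fit import *
st()"
```

```text
clk 6.4 ovenTCP [-0.0299 -0.0619  0.1837] x yaw rel -0.0028 F [-29.3  -4.1   2.8]
```

29 N with no further motion means it's at a hard stop. I'll back off, lift and check.

Emit:
arm_command(series="1 -0.02 0 0 0; 1 -0.05 0 0 0; 1 -0.08 0 0 0; 1 0 0 -0.12 0; 1 0 0 -0.12 0; 1 0 0 0 0; 1 0 0 0 0; 1 0 0 0 0; 1 0 0 0 0; 1 0 0 0 0")

```text
clock: 7.65
position: [0.5156, -0.1276, 0.2818]
ee_rot: [0.998, 0.068, -0.0, -0.0]
ft_force: [0.6, 0.7, -0.6]
grip_width: -0.001
grasp_force: 0.0
```

```bash
python3 -c "
from fit import *
st();print('dest',q[4:6]);snap('side','side3');snap('top','top3')
print(proj('side3',W(q,[door(0,.2,.018,.212),door(0.05,.2,.018,.212),[0,-.1,.22]]))*4-np.array([180,140])*4)
a=cv2.imread('pics/side3.png')[140:290,180:340];b=cv2.imread('pics/top3.png')[130:280,180:360]
cv2.imwrite('pics/s3c.png',cv2.resize(a,None,fx=4,fy=4,interpolation=cv2.INTER_CUBIC))"
```

```text
clk 7.65 ovenTCP [-0.0839 -0.0602  0.2818] x yaw rel 0.0 F [ 0.6  0.7 -0.6]
dest [0.04631719 0.14777078]
[[414.7764135   93.1552962 ]
 [427.12560746  94.38167583]
 [392.16402478  83.4599936 ]]
```

View pics/s3c.png

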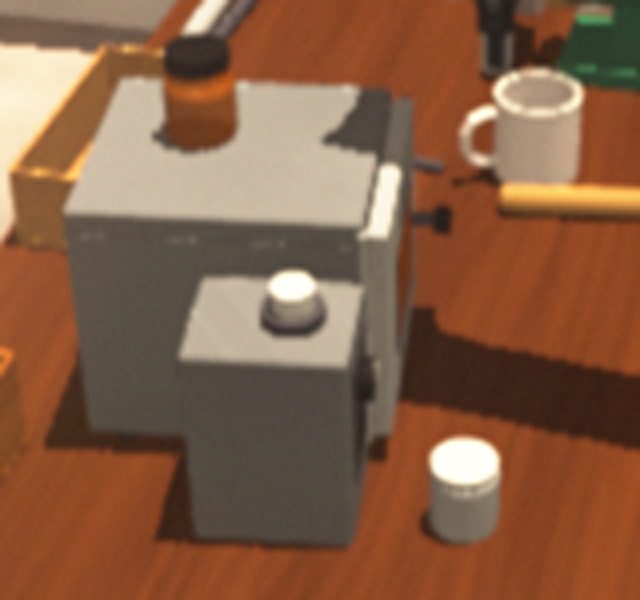

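The side crop shows the door flush: its free corner is near (413,98), against a predicted (415,93) for fully shut. The plunger is at (293,285) and nothing else has moved. Next I'll go above the plunger.

Emit:
arm_command(series="1 0.065 -0.104 0 0; 1 0.065 -0.104 0 0; 1 0.065 -0.104 0 0; 1 0.065 -0.104 0 0; 1 0.065 -0.104 0 0; 1 0 0 0.06 0; 1 0 0 0.06 0; 1 0 0 0 0; 1 0 0 0 0; 1 0 0 0 0")

```text
clock: 9.0
position: [0.6166, 0.0962, 0.2356]
ee_rot: [0.998, 0.068, 0.001, -0.0]
ft_force: [-0.1, 0.6, 0.1]
grip_width: 0.001
grasp_force: 0.0
```

```bash
python3 -c "
from fit import *
st();snap('side','side4')
a=cv2.imread('pics/side4.png')[140:240,200:320]
cv2.imwrite('pics/s4c.png',cv2.resize(a,None,fx=5,fy=5,interpolation=cv2.INTER_CUBIC))"
```

```text
clk 9.0 ovenTCP [0.0467 0.1477 0.2356] x yaw rel -0.0003 F [-0.1  0.6  0.1]
```

View pics/s4c.png

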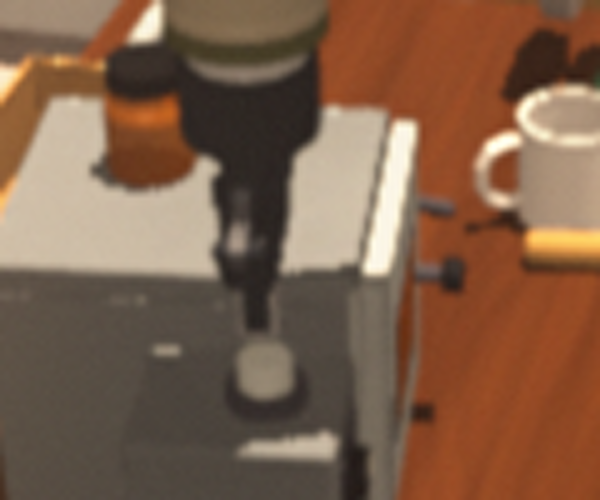

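The crop shows the fingertips at (258,325), directly above the plunger at (265,365), and the door still shut. Pressing now.

Emit:
arm_command(series="1 0 0 0.025 0; 1 0 0 0.025 0; 1 0 0 0.015 0; 1 0 0 0.01 0; 1 0 0 0.005 0; 1 0 0 0.005 0; 1 0 0 0.005 0; 1 0 0 0 0; 1 0 0 0 0; 1 0 0 0 0")

```text
clock: 10.3
position: [0.6167, 0.0963, 0.2046]
ee_rot: [0.998, 0.068, 0.002, 0.001]
ft_force: [-19.5, -6.3, 48.2]
grip_width: 0.001
grasp_force: 24.3
```

48 N is well above the spring force, so something is at a hard stop. I'll check that it's the plunger bottoming.

```bash
python3 -c "
from fit import *
st();snap('side','side5')
P=W(q,[[q[4],q[5],z] for z in(.196,.182,.17)]);print((proj('side5',P)-[200,140])*6)
a=cv2.imread('pics/side5.png')[140:240,200:320]
cv2.imwrite('pics/s5c.png',cv2.resize(a,None,fx=6,fy=6,interpolation=cv2.INTER_CUBIC))"
```

```text
clk 10.3 ovenTCP [0.0469 0.1478 0.2046] x yaw rel -0.0006 F [-19.5  -6.3  48.2]
[[314.43667014 426.6946967 ]
 [315.70908304 451.03755341]
 [316.78883844 471.6784023 ]]
```

View pics/s5c.png

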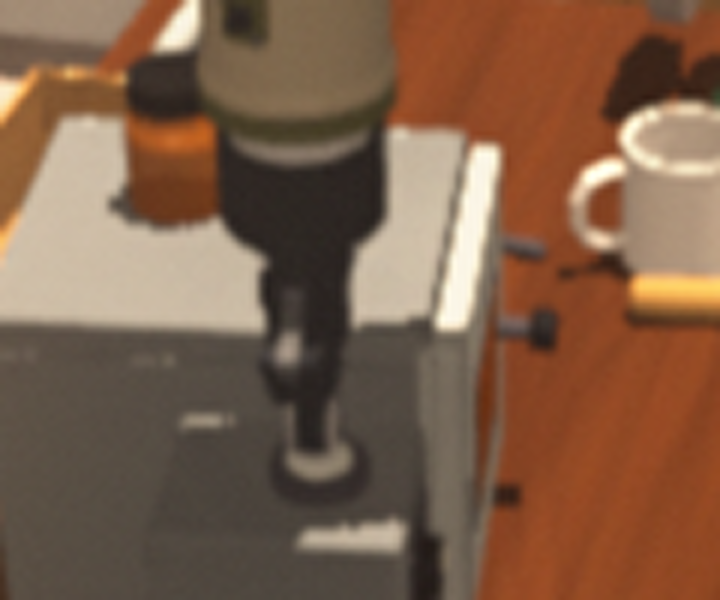

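The plunger top has dropped to about (318,455). The prediction for full stroke is (316,451), so it's bottomed. I'll release and retreat straight up.

Emit:
arm_command(series="1 0 0 -0.02 0; 1 0 0 -0.04 0; 1 0 0 -0.08 0; 1 0 0 -0.1 0; 1 0 0 -0.1 0; 1 -0.06 0 -0.05 0; 1 -0.06 0 0 0; 1 0 0 0 0; 1 0 0 0 0; 1 0 0 0 0")

```text
clock: 11.6
position: [0.5689, 0.0896, 0.3537]
ee_rot: [0.998, 0.068, -0.0, -0.0]
ft_force: [0.6, 0.3, 0.6]
grip_width: -0.001
grasp_force: 0.0
```

```bash
python3 -c "
from fit import *
st();snap('side','side6')
a=cv2.imread('pics/side6.png')[140:290,180:340]
cv2.imwrite('pics/s6c.png',cv2.resize(a,None,fx=4,fy=4,interpolation=cv2.INTER_CUBIC))"
```

```text
clk 11.6 ovenTCP [-0.0014  0.1476  0.3537] x yaw rel -0.0001 F [0.6 0.3 0.6]
```

View pics/s6c.png

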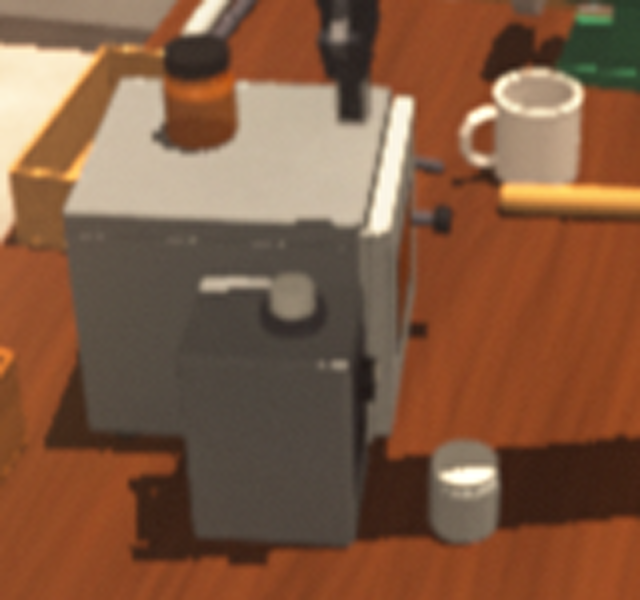

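The crop shows the plunger back up at (293,285), the door flush with its corner at (413,98), the tin and jar in place and the arm clear. Handing in.

```bash
python3 -c "
from workcell import manip
print(manip.hand_in())"
```

```text
the job is handed in; nothing more can be done
None
```

The job is handed in, with no verdict returned: the door is shut on its catch, the plunger was pressed to its stop and is back up, the bystanders in view (tin, dye jar, mug) have not visibly moved, and the arm is clear.

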